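# Start and tighten a fuel cap on the leak tester

## Task

Fit the fuel cap with the red grip bar on the neck of the blue cap leak tester: set it in the neck, turn it backwards (anticlockwise from above) under light pressure until its thread rides up and drops with a click, then turn it forwards (clockwise) until it squeezes the black rubber seal snugly, without crushing the seal down to the metal rim. Never push hard on the thread, let go of the cap when it is tight, and leave the other caps and tools where they are.

Things in the scene. Friction and masses are not known exactly. Their poses are not given: they have to be found in the camera images.
- cap_grip (a point): Centre of the red grip bar of the fuel cap to be fitted (loose, about 100 g). The bar lies along the cap's x: 46 mm long (x), 12 mm thick (y: close the fingers along y), 24 mm high, from 12 mm below this point (top of the black flange) to 12 mm above it. The plug's foot, on which the cap stands, is 43 mm below.
- cap_seat (a point): Centre of the underside of the same cap's flange (62 mm across, 7 mm thick), 19 mm below the bar's centre; same axes, z up. Below it a plug 34 mm across, 24 mm long, with a tapered foot. Four thread lugs, 2 mm thick, 43.4 mm across the tips, at the cap's +x, +y, -x, -y, 11 mm below the flange.
- cap: The same cap; origin at the lower end of its plug, on its axis, z up. Set in the neck at any angle, its lugs rest on the thread, flange underside 4 to 10 mm above the rim. Turned back under 2 to 6 N of push it climbs (6 mm per 90 degrees) to 10 mm, then drops about 5.5 mm: the click, after at most about 95 degrees.
- neck_rim (a point): Centre of the top metal rim of the upright aluminium neck on the tester, 120 mm above the table; axes of the tester, NOT of the thread. 56 mm outside, bore 45.6 mm. Four-start right-hand thread, 37 mm across inside, lead 24 mm a turn, starting 2 mm below the rim at an angle unknown from run to run (repeats every 90 degrees).
- seal (a joint): Squeeze (m, 0 free to 0.003 crushed) of the black rubber seal ring that stands 3 mm proud of the neck's rim; 6 N/mm. Turned forwards from the click, the flange meets it at about 20 degrees, it resists more from about 50, and is right (1.0 to 2.7 mm) at about 62 to 84 degrees, best 72; torque below 0.5 N m. The thread then holds by itself.
- tester: The blue leak tester with white top, 230 (x) x 200 (y) x 75 mm high, fixed on the table; origin at the centre of its underside. The neck stands on it, its axis 45 mm from the centre towards -x.
- diesel_cap_mid (a point): Another loose fuel cap, grey flange with blue grip bar, 56 mm across, 51 mm high: leave alone. The point is on its axis 25 mm above its foot.
- metal_cap_mid (a point): A loose round steel cap without grip bar, 52 mm across, 45 mm high: leave alone. The point is on its axis 25 mm above its foot.
- mat: Green mat, 120 (x) x 300 (y) x 4 mm, fixed, on which the three caps stand 95 mm apart in a row along its y, in any order; origin at the centre of its underside.
- tape_measure: Loose yellow and black tape measure, 70 x 40 x 63 mm; origin at the centre of its underside. Leave alone.
- caliper: Loose steel caliper lying flat, 160 mm long. Leave alone.
- mirror: Loose inspection mirror lying flat, 220 mm long, round glass 48 mm. Leave alone.
- spare_adapter: Loose brass spare neck ring, 58 mm across, 40 mm high. Leave alone.
Not all that is in view belongs to the job. Leave any green or orange look-alike of the cap alone.

How it is judged:
By the outcome, as a careful person would: the job done as asked, in the order asked, and still so for the second after the job is handed in, with the robot touching nothing.
It also fails if it takes over 72 s, if anything falls off the work surface, if the arm or the gripper's body presses on something with over 40 N, if the wrist force passes 120 N, or if a joint passes its speed limit or range.

## Robot

A 6-joint arm with a two-finger parallel gripper is mounted at the origin on the work surface. World frame = base frame: x ahead of the robot, y to its left, z up, the work surface at z = 0. Lengths are in m, angles in rad, forces in N, time in s.
With the tool pointing down it reaches from about 0.225 to 0.875 m from the base axis. Payload 3.4 kg.
Tool frame: the origin (TCP) lies at the very end of the fingers, on their centre line; the grasp point (between the pads) lies 19 mm behind it (grip_depth is the distance from the TCP to the grasp point, in m); x points along the fingers, z is the direction in which the jaws open and shut, and the axes are right-handed (so a half turn about x gives the same grasp; the last joint's range is limited). The gripper opens to 85 mm and grips with 20 to 120 N. Pads are 22 mm wide; open, the fingers measure 114 mm over their backs; the gripper's body (76 mm by 85 mm) begins 54 mm behind the grasp point. The pads swing forward as they close: fully open they stand 13 mm farther back than shut.
Start: joints at [-1.231, 0.276, 1.505, -0, 1.361, -0.121], TCP at [0.256, -0.515, 0.231] pointing down, gripper open.
Joint ranges: [-2.89, 2.89], [-0.75, 2.08], [0.22, 2.7], [-1.18, 4.32], [0.11, 2.71], [-2.7, 2.7]. Speed limits (rad/s): [2.57, 2.57, 3.14, 3.14, 3.14, 3.14].

## Interface

Orientations are given as a unit quaternion [w, x, y, z].
In Python, from rig import get_state, get_image, sign_off, grip_depth gives the robot as it stands. The module is installed in compiled form; this text tells all that it offers.
- The arm moves only by the tool arm_command, never from a script. Its argument "series" is a list of rows, each an object with "dp": the shift along the tool's x, y, z scaled (see below), a list of three; "angular": the turn, a rotation vector about the tool's x, y, z scaled (see below), a list of three; "gripper": the finger opening in mm, from 0 to 85.4. A call has exactly 8 rows; each row shifts and turns the pose as measured when the row begins, along the tool's axes as they then stand; what a row does not reach is not made up. The controller multiplies each number of a shift by 0.12 m and each number of a turn by 90 degrees. A row lasts 1/8 s, in which the tool goes at most 62.5 mm and 10.7 degrees, less where a joint would pass 70% of its speed; a pose out of reach is approached as far as the arm can. A call with a number of a shift or a turn outside -1 to 1 is refused whole. A call with a gripper value outside its range is refused whole. The fingers move at their own pace and stop on an object; "grip_force" is the grip in N (left out, the last holds). Time passes only in rows, so rows that do not move let the fingers close, or fill a call up. It gives the time, the measured TCP pose, the force and the opening at its end, in the units of the state.
- get_state(): the state, without advancing time (a new reading comes with each control period).
- get_image(name): name is "scene" or "top" or "wrist"; returns a dict with "image" (420x560x3 uint8, blue, green, red), "depth" (420x560 float32, m along the optical axis (not along the pixel's ray), 0 where there is no reading), "mtx" (3x3 intrinsics, pixels), "view" (4x4, takes a point from world to camera coordinates); the wrist camera has in their place "mount" (4x4, takes a point from camera to tool coordinates, whose origin is the TCP and whose axes are the tool frame's). Camera axes: x right, y up, looking along -z (the intrinsics and any distortion apply to the point x, -y, -z); pixel columns grow to the right and rows downward; lengths in m; the calibration is good to about 2 mm. A picture is of the moment at which its call begins: read the wrist's pose just before it.
- sign_off(): hands the job in, once; it reports no verdict.
The state is a dict: "clock": time; "qpos": joint angles; "qd": joint speeds; "effort": joint torques, N m; "position": TCP position; "ee_rot": TCP orientation; "contact_force": force on the tool from outside, world axes, zero at the start; "moment": the same for the moment, N m; "width": finger opening in m.
Only numpy, scipy, OpenCV 4.12 (cv2) and the standard library are available. Lean on these libraries where they do the work, as an engineer would, in place of code of your own. Each camera call takes 0.05 s, during which the arm holds its last target. There are 200 camera calls.

## Working session

There is one attempt and no reset: what is moved stays moved. The work goes in short steps, Python scripts to look and compute and a tool call to move; the robot and the scene stay as the last step left them, time stands still between calls to the robot, and variables do not carry over. Pictures are saved under pics/ and viewed, about 8 in all and at most 12, crops included, and the job is handed in when it is done.

Besides the shell and the picture viewer there is one more tool, called after "Emit:" as a command line: name --argument value ..., lists and objects as JSON in quotes. arm_command: Moves the arm, as the interface text tells. Its arguments: {"type":"object","properties":{"series":{"type":"array","items":{"type":"object","properties":{"dp":{"type":"array","items":{"type":"number"}},"angular":{"type":"array","items":{"type":"number"}},"gripper":{"type":"number"}}}},"grip_force":{"type":"number"}},"required":["series"]}

```bash
mkdir -p pics
cat > h.py <<'E'
import numpy as np,cv2
from rig import *
from scipy.spatial.transform import Rotation as R
def T():
    s=get_state();q=s['ee_rot'];M=np.eye(4);M[:3,:3]=R.from_quat([q[1],q[2],q[3],q[0]]).as_matrix();M[:3,3]=s['position'];return M
def grab(n):
    M=T();d=get_image(n)
    d['c2w']=M@d['mount'] if n=='wrist' else np.linalg.inv(d['view'])
    return d
def cloud(d):
    z=d['depth'];h,w=z.shape;u,v=np.meshgrid(np.arange(w),np.arange(h));K=d['mtx']
    P=np.stack([(u-K[0,2])/K[0,0]*z,-(v-K[1,2])/K[1,1]*z,-z,np.ones_like(z)],-1)
    W=(P@d['c2w'].T)[...,:3];W[z==0]=np.nan;return W
E
python3 - <<'E'
from h import *
print(get_state(),grip_depth)
for n in ['top','scene']:
    d=grab(n);cv2.imwrite(f'pics/{n}0.png',d['image']);np.savez(f'{n}0.npz',W=cloud(d),im=d['image'])
    print([k for k in d],d['mtx'].tolist())
E
```

```text
{'clock': 0.0, 'qpos': array([-1.23099411e+00,  2.76611482e-01,  1.50616431e+00,  3.80675050e-05,
        1.36073679e+00, -1.21003498e-01]), 'qd': array([-3.19175883e-05, -3.95232235e-04, -8.52229043e-04, -7.08586150e-04,
        5.56083762e-04,  8.61446278e-04]), 'effort': array([-3.26013491e-03, -4.16786528e+01, -2.45807058e+01, -6.71172111e-04,
        1.11145808e-02,  1.26332251e-07]), 'position': array([ 0.25550458, -0.51449472,  0.23041792]), 'ee_rot': array([ 0.60044907,  0.37303956,  0.60149163, -0.37216961]), 'contact_force': array([ 0.32837445,  0.43491525, -1.1959096 ]), 'moment': array([ 0.00724427, -0.02514361, -0.02108045]), 'width': 0.084959582010515} 0.0187
['image', 'depth', 'mtx', 'view', 'c2w'] [[471.69622476158264, 0.0, 280.73304706972084], [0.0, 471.69622476158264, 214.20693721663832], [0.0, 0.0, 1.0]]
['image', 'depth', 'mtx', 'view', 'c2w'] [[543.6062564736479, 0.0, 276.4548209778689], [0.0, 543.6062564736479, 222.14921715029553], [0.0, 0.0, 1.0]]
```

View pics/top0.png

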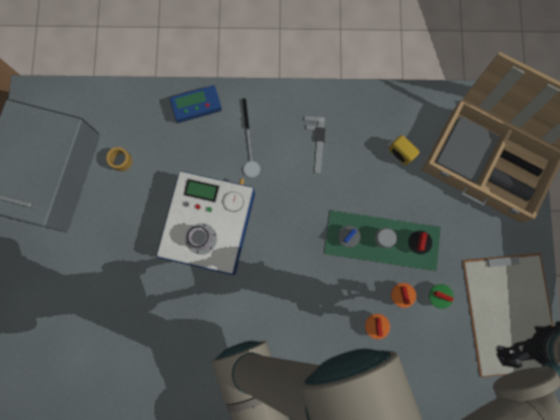

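View pics/scene0.png

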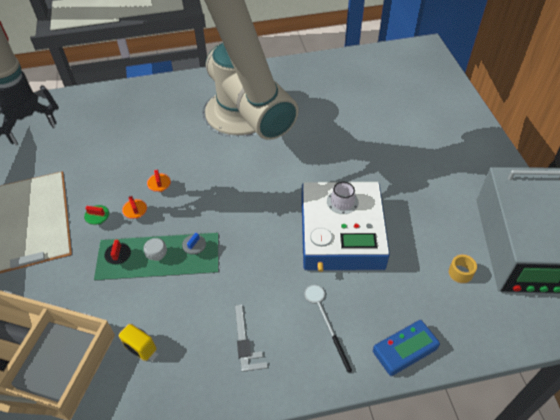

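Top view: the candidates with red bars are (422,242) with a black flange on the mat, (404,295) and (378,327) in orange, and (441,296) in green. The one at (422,242) fits: black flange, on the mat. The neck is at (201,238). Next I'll measure both and check the cap in a crop.

```bash
cat > m.py <<'E'
from h import *
f=np.load('top0.npz');W=f['W'];im=f['im']
hsv=cv2.cvtColor(im,cv2.COLOR_BGR2HSV)
red=((hsv[...,0]<8)|(hsv[...,0]>172))&(hsv[...,1]>130)&(hsv[...,2]>60)
m=np.zeros_like(red);m[222:262,405:440]=red[222:262,405:440]
P=W[m];P=P[~np.isnan(P[:,0])];print(len(P),np.percentile(P[:,2],[5,50,95]))
Q=P[P[:,2]>np.percentile(P[:,2],95)-.006];r=cv2.minAreaRect((Q[:,:2]*1000).astype(np.float32));print('bar',r,Q.mean(0))
w,v=np.linalg.eigh(np.cov(Q[:,:2].T));print('axis deg',np.degrees(np.arctan2(v[1,1],v[0,1])))
B=W[205:270,170:235].reshape(-1,3);B=B[(B[:,2]>.112)&(B[:,2]<.132)];print(len(B),np.percentile(B[:,2],[5,50,95]))
print('neck',cv2.minEnclosingCircle((B[:,:2]*1000).astype(np.float32)))
# tester & mat
for nm,lo,hi,box in [('tester',.068,.082,(160,285,150,265)),]:
    S=W[box[0]:box[1],box[2]:box[3]].reshape(-1,3);S=S[(S[:,2]>lo)&(S[:,2]<hi)];print(nm,cv2.minAreaRect((S[:,:2]*1000).astype(np.float32)))
a=cv2.resize(im[205:345,350:460],None,fx=4,fy=4,interpolation=cv2.INTER_CUBIC)
cv2.imwrite('pics/crop1.png',a)
E
python3 m.py
```

```text
118 [0.03305878 0.05755468 0.06219598]
bar ((480.8683166503906, -379.34979248046875), (11.842973709106445, 45.15619659423828), 79.12316131591797) [ 0.48270204 -0.37955596  0.05951833]
axis deg 167.6588115349547
230 [0.11346225 0.1195113  0.12585443]
neck ((480.3825378417969, 184.44580078125), 28.2861328125)
tester ((524.9432373046875, 174.39926147460938), (199.87538146972656, 229.63681030273438), 77.61532592773438)
```

View pics/crop1.png

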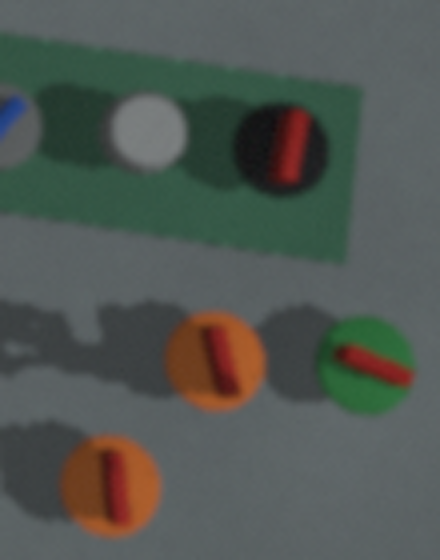

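The crop confirms it: the black flange with a red bar is at crop (282,150), on the mat next to the steel cap. The bar top reads 59.5 mm (59 expected), and the neck circle agrees with the tester-derived axis to 0.7 mm. Next I'll plan the approach.

```bash
cat > go.py <<'E'
from h import *
import sys
# go.py x y z yaw(deg of tool z): print required dp/angular in tool units for straight line
s=get_state();M=T()
z=M[:3,2];yaw=np.degrees(np.arctan2(z[1],z[0]))
print('t%.2f'%s['clock'],'pos',s['position'].round(4),'yaw %.2f'%yaw,'tilt',M[:3,0].round(4),'w %.4f'%s['width'],'q',s['qpos'].round(3),'F',s['contact_force'].round(2),'Mo',s['moment'].round(2))
if len(sys.argv)>4:
    x,y,zz,t=map(float,sys.argv[1:5]);a=np.radians(t)
    zt=np.array([np.cos(a),np.sin(a),0]);xt=np.array([0,0,-1.]);G=np.stack([xt,np.cross(zt,xt),zt],1)
    D=M[:3,:3].T@(np.array([x,y,zz])-M[:3,3])
    rv=R.from_matrix(M[:3,:3].T@G).as_rotvec()
    print('dp',(D/.12).round(3),'mm',(D*1000).round(1),'rot/90',(rv/(np.pi/2)).round(4),'deg',np.degrees(rv).round(2))
E
python3 go.py .482 -.3795 .14 78.5;python3 go.py .482 -.3795 .14 -101.5
```

```text
t0.10 pos [ 0.2555 -0.5146  0.2305] yaw -63.60 tilt [-6.0e-04  1.6e-03 -1.0e+00] w 0.0855 q [-1.231  0.277  1.506 -0.     1.361 -0.121] F [ 0.22  0.37 -0.39] Mo [ 0.01 -0.03  0.01]
dp [ 0.755  2.191 -0.168] mm [ 90.6 262.9 -20.1] rot/90 [-1.5789e+00 -3.0000e-04 -1.4000e-03] deg [-1.421e+02 -3.000e-02 -1.300e-01]
t0.10 pos [ 0.2555 -0.5146  0.2305] yaw -63.60 tilt [-6.0e-04  1.6e-03 -1.0e+00] w 0.0855 q [-1.231  0.277  1.506 -0.     1.361 -0.121] F [ 0.22  0.37 -0.39] Mo [ 0.01 -0.03  0.01]
dp [ 0.755  2.191 -0.168] mm [ 90.6 262.9 -20.1] rot/90 [ 4.211e-01 -1.100e-03  2.000e-04] deg [ 3.79e+01 -1.00e-01  2.00e-02]
```

Emit:
arm_command --series '[{"dp": [0, 0.44, -0.03], "angular": [0, 0, 0], "gripper": 50}, {"dp": [0, 0.44, -0.03], "angular": [0, 0, 0], "gripper": 50}, {"dp": [0, 0.44, -0.03], "angular": [0, 0, 0], "gripper": 50}, {"dp": [0, 0.44, -0.04], "angular": [0, 0, 0], "gripper": 50}, {"dp": [0.2, 0.44, -0.04], "angular": [0.11, 0, 0], "gripper": 50}, {"dp": [0.2, 0, 0], "angular": [0.11, 0, 0], "gripper": 50}, {"dp": [0.2, 0, 0], "angular": [0.11, 0, 0], "gripper": 50}, {"dp": [0, 0, 0], "angular": [0.1, 0, 0], "gripper": 50}]' --grip_force 40

```text
clock: 1.1
position: [0.4894, -0.3739, 0.152]
ee_rot: [0.435, 0.556, 0.44, -0.556]
contact_force: [-0.6, 0.6, 1.2]
width: 0.0498
```

```bash
python3 go.py .482 -.3795 .14 -101.5
cat > w.py <<'E'
from h import *
import sys
n=sys.argv[1];d=grab('wrist');W=cloud(d);cv2.imwrite(f'pics/{n}.png',d['image']);np.savez(f'{n}.npz',W=W,im=d['image'],c2w=d['c2w'],K=d['mtx'])
E
python3 w.py w1
cat > bar.py <<'E'
from h import *
import sys
f=np.load(sys.argv[1]+'.npz');W=f['W'];im=f['im'];hsv=cv2.cvtColor(im,cv2.COLOR_BGR2HSV)
red=((hsv[...,0]<8)|(hsv[...,0]>172))&(hsv[...,1]>130)&(hsv[...,2]>50)
n,l,st,c=cv2.connectedComponentsWithStats(red.astype(np.uint8))
for i in range(1,n):
    if st[i,4]<150: continue
    P=W[(l==i)];P=P[~np.isnan(P[:,0])]
    if len(P)<50: continue
    zt=np.percentile(P[:,2],95);Q=P[P[:,2]>zt-.004]
    w,v=np.linalg.eigh(np.cov(Q[:,:2].T));r=cv2.minAreaRect((Q[:,:2]*1000).astype(np.float32))
    print(c[i].round(),st[i,4],'ztop %.4f'%zt,'mean',Q.mean(0).round(4),'axis %.1f'%np.degrees(np.arctan2(v[1,1],v[0,1])),[np.round(a,1) for a in r])
E
python3 bar.py w1
```

```text
t1.10 pos [ 0.4894 -0.3739  0.152 ] yaw -103.63 tilt [-0.004   0.0053 -1.    ] w 0.0498 q [-7.660e-01  3.910e-01  1.533e+00  1.000e-03  1.224e+00  1.042e+00] F [-0.56  0.58  1.2 ] Mo [ 0.07  0.02 -0.03]
dp [ 0.1   -0.049  0.06 ] mm [12.  -5.8  7.2] rot/90 [-0.0236 -0.0028  0.0032] deg [-2.13 -0.25  0.29]
[286. 216.] 824 ztop 0.0588 mean [ 0.4833 -0.3816  0.0575] axis 167.0 [array([ 482.6, -381.4]), array([11.2, 45.4]), np.float64(77.3)]
[270. 345.] 731 ztop 0.0547 mean [ 0.3553 -0.3358  0.0587] axis 167.4 [array([ 417.1, -349.6]), array([ 24.9, 175. ]), np.float64(78.0)]
```

View pics/w1.png

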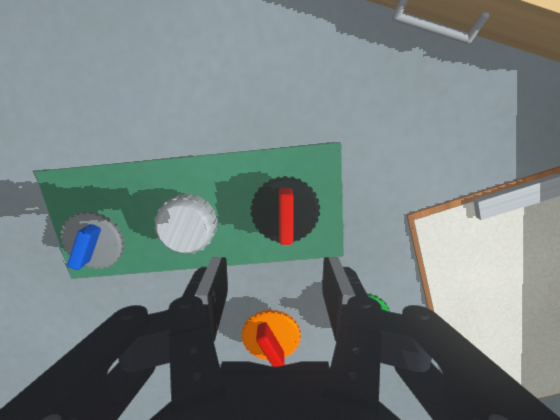

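Wrist view: the red bar on the black flange is at pixel (286,216), 24 mm high and in line with the jaws. The steel cap at (187,223) is clear of the fingers. I'll centre above it and start down.

```bash
python3 go.py .4826 -.3814 .08 -103
```

```text
t1.15 pos [ 0.4899 -0.3745  0.1529] yaw -103.82 tilt [-0.0026  0.0041 -1.    ] w 0.0501 q [-7.660e-01  3.910e-01  1.531e+00  1.000e-03  1.224e+00  1.045e+00] F [ 0.11 -0.11 -0.75] Mo [ 0.01  0.01 -0.03]
dp [ 0.608 -0.043  0.073] mm [72.9 -5.2  8.7] rot/90 [-0.0091 -0.0022  0.0022] deg [-0.82 -0.2   0.2 ]
```

Emit:
arm_command --series '[{"dp": [0, -0.04, 0.07], "angular": [-0.009, -0.002, 0.002], "gripper": 50}, {"dp": [0.2, 0, 0], "angular": [0, 0, 0], "gripper": 50}, {"dp": [0.2, 0, 0], "angular": [0, 0, 0], "gripper": 50}, {"dp": [0.2, 0, 0], "angular": [0, 0, 0], "gripper": 50}, {"dp": [0, 0, 0], "angular": [0, 0, 0], "gripper": 50}, {"dp": [0, 0, 0], "angular": [0, 0, 0], "gripper": 50}, {"dp": [0, 0, 0], "angular": [0, 0, 0], "gripper": 50}, {"dp": [0, 0, 0], "angular": [0, 0, 0], "gripper": 50}]'

```text
clock: 2.15
position: [0.4824, -0.3872, 0.0841]
ee_rot: [-0.447, -0.55, -0.441, 0.551]
contact_force: [-0.2, 0.8, 0.6]
width: 0.0497
```

```bash
python3 go.py .4826 -.3814 .038 -103; python3 w.py w2; python3 bar.py w2
```

```text
t2.15 pos [ 0.4824 -0.3872  0.0841] yaw -102.20 tilt [ 0.0051 -0.0081 -1.    ] w 0.0497 q [-0.787  0.446  1.629 -0.002  1.057  0.997] F [-0.22  0.76  0.58] Mo [ 0.01  0.01 -0.02]
dp [ 0.383 -0.011 -0.05 ] mm [46.  -1.4 -6. ] rot/90 [ 0.0089  0.0043 -0.0043] deg [ 0.8   0.39 -0.39]
[266. 245.] 1488 ztop 0.0587 mean [ 0.4838 -0.3819  0.0575] axis 167.1 [array([ 482.4, -381.7]), array([11.6, 45.1]), np.float64(76.7)]
[388. 393.] 531 ztop 0.0546 mean [ 0.3493 -0.4437  0.06  ] axis -168.0 [array([ 412.1, -428.1]), array([167.1,  14.1]), np.float64(13.9)]
```

Emit:
arm_command --series '[{"dp": [0, -0.011, -0.046], "angular": [0.009, 0.004, -0.004], "gripper": 40}, {"dp": [0, 0, 0], "angular": [0, 0, 0], "gripper": 40}, {"dp": [0.13, 0, 0], "angular": [0, 0, 0], "gripper": 40}, {"dp": [0.13, 0, 0], "angular": [0, 0, 0], "gripper": 40}, {"dp": [0.05, 0, 0], "angular": [0, 0, 0], "gripper": 40}, {"dp": [0, 0, 0], "angular": [0, 0, 0], "gripper": 40}, {"dp": [0, 0, 0], "angular": [0, 0, 0], "gripper": 40}, {"dp": [0, 0, 0], "angular": [0, 0, 0], "gripper": 40}]'

```text
clock: 3.2
position: [0.4823, -0.3807, 0.0437]
ee_rot: [-0.44, -0.553, -0.44, 0.554]
contact_force: [0.7, 0.6, 1.0]
width: 0.04
```

```bash
python3 go.py .4824 -.3817 .038 -103
```

```text
t3.20 pos [ 0.4823 -0.3807  0.0437] yaw -103.03 tilt [-6.e-04  7.e-04 -1.e+00] w 0.0400 q [-0.781  0.487  1.675  0.     0.98   1.017] F [0.71 0.6  0.96] Mo [ 0.05 -0.02  0.01]
dp [0.047 0.003 0.008] mm [5.7 0.4 0.9] rot/90 [-0.0003 -0.0003  0.0005] deg [-0.03 -0.03  0.04]
```

Emit:
arm_command --series '[{"dp": [0.042, 0.003, 0.008], "angular": [0, 0, 0], "gripper": 40}, {"dp": [0, 0, 0], "angular": [0, 0, 0], "gripper": 30}, {"dp": [0, 0, 0], "angular": [0, 0, 0], "gripper": 8}, {"dp": [0, 0, 0], "angular": [0, 0, 0], "gripper": 8}, {"dp": [0, 0, 0], "angular": [0, 0, 0], "gripper": 8}, {"dp": [0, 0, 0], "angular": [0, 0, 0], "gripper": 8}, {"dp": [0, 0, 0], "angular": [0, 0, 0], "gripper": 8}, {"dp": [0, 0, 0], "angular": [0, 0, 0], "gripper": 8}]' --grip_force 60

```text
clock: 4.2
position: [0.4829, -0.3823, 0.0392]
ee_rot: [0.44, 0.554, 0.44, -0.553]
contact_force: [-1.4, -1.3, -0.1]
width: 0.0104
```

```bash
python3 go.py .4824 -.3817 .038 -103
```

```text
t4.20 pos [ 0.4829 -0.3823  0.0392] yaw -103.03 tilt [ 8.e-04 -8.e-04 -1.e+00] w 0.0104 q [-0.783  0.493  1.678 -0.     0.969  1.016] F [-1.38 -1.34 -0.13] Mo [-0.09 -0.04 -0.07]
dp [ 0.01  -0.005 -0.004] mm [ 1.2 -0.6 -0.5] rot/90 [-0.0003  0.0004 -0.0006] deg [-0.03  0.03 -0.05]
```

Emit:
arm_command --series '[{"dp": [-0.2, 0, 0], "angular": [0, 0, 0], "gripper": 8}, {"dp": [-0.45, 0, 0], "angular": [0, 0, 0], "gripper": 8}, {"dp": [-0.45, 0, 0], "angular": [0, 0, 0], "gripper": 8}, {"dp": [-0.4, 0, 0], "angular": [0, 0, 0], "gripper": 8}, {"dp": [0, 0, -0.1], "angular": [-0.11, 0, 0], "gripper": 8}, {"dp": [0, 0, 0], "angular": [-0.11, 0, 0], "gripper": 8}, {"dp": [0, 0, 0], "angular": [-0.11, 0, 0], "gripper": 8}, {"dp": [0, 0, 0], "angular": [-0.11, 0, 0], "gripper": 8}]'

```text
clock: 5.2
position: [0.4843, -0.3687, 0.2233]
ee_rot: [0.604, 0.366, 0.607, -0.365]
contact_force: [-0.5, 0.5, -1.8]
width: 0.0106
```

Emit:
arm_command --series '[{"dp": [0, 0, 0], "angular": [-0.115, 0, 0], "gripper": 8}, {"dp": [0, 0, 0], "angular": [-0.115, 0, 0], "gripper": 8}, {"dp": [0, 0, 0], "angular": [-0.115, 0, 0], "gripper": 8}, {"dp": [0, 0, 0], "angular": [-0.115, 0, 0], "gripper": 8}, {"dp": [0, 0, 0], "angular": [-0.115, 0, 0], "gripper": 8}, {"dp": [0, 0, 0], "angular": [-0.115, 0, 0], "gripper": 8}, {"dp": [0, 0, 0], "angular": [0, 0, 0], "gripper": 8}, {"dp": [0, 0, 0], "angular": [0, 0, 0], "gripper": 8}]'

```text
clock: 6.2
position: [0.4823, -0.3665, 0.2205]
ee_rot: [0.704, -0.008, 0.71, 0.014]
contact_force: [-0.6, 0.1, -0.8]
width: 0.0105
```

```bash
python3 go.py .4807 .1842 .22 0; python3 w.py w3
```

```text
t6.20 pos [ 0.4823 -0.3665  0.2205] yaw 1.81 tilt [-0.0076  0.0085 -0.9999] w 0.0105 q [-7.650e-01  3.340e-01  1.446e+00  1.000e-03  1.373e+00 -7.970e-01] F [-0.6   0.08 -0.83] Mo [ 0.02 -0.02  0.03]
dp [0.044 4.587 0.131] mm [  5.2 550.4  15.8] rot/90 [ 0.0201 -0.0047 -0.0055] deg [ 1.81 -0.43 -0.49]
```

View pics/w3.png

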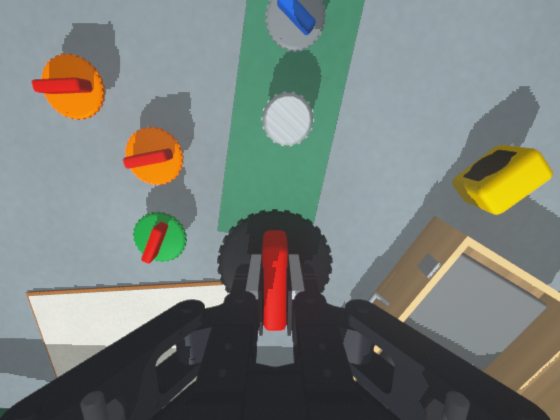

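The cap is held upright by its bar at pixel (275,280), and the other caps have not moved. Next I'll carry it to the neck.

Emit:
arm_command --series '[{"dp": [0, 0.25, 0], "angular": [0.02, -0.005, -0.005], "gripper": 8}, {"dp": [0, 0.43, 0], "angular": [0, 0, 0], "gripper": 8}, {"dp": [0, 0.43, 0], "angular": [0, 0, 0], "gripper": 8}, {"dp": [0, 0.43, 0], "angular": [0, 0, 0], "gripper": 8}, {"dp": [0, 0.43, 0], "angular": [0, 0, 0], "gripper": 8}, {"dp": [0, 0.43, 0], "angular": [0, 0, 0], "gripper": 8}, {"dp": [0, 0.43, 0], "angular": [0, 0, 0], "gripper": 8}, {"dp": [0, 0.43, 0], "angular": [0, 0, 0], "gripper": 8}]'

```text
clock: 7.25
position: [0.486, 0.0317, 0.2207]
ee_rot: [0.709, 0.008, 0.705, -0.008]
contact_force: [0.4, 0.9, -0.5]
width: 0.0108
```

```bash
python3 go.py .4807 .1842 .22 0
```

```text
t7.25 pos [0.486  0.0317 0.2207] yaw -1.31 tilt [ 5.4e-03 -8.0e-04 -1.0e+00] w 0.0108 q [-0.078  0.147  1.704 -0.     1.285 -0.055] F [ 0.39  0.88 -0.52] Mo [-0.02 -0.04 -0.01]
dp [ 0.005  1.269 -0.073] mm [  0.6 152.3  -8.8] rot/90 [-0.0145  0.0035  0.0004] deg [-1.31  0.31  0.04]
```

Emit:
arm_command --series '[{"dp": [0, 0.4, -0.03], "angular": [-0.01, 0.003, 0], "gripper": 8}, {"dp": [0, 0.4, -0.03], "angular": [0, 0, 0], "gripper": 8}, {"dp": [0, 0.25, 0], "angular": [0, 0, 0], "gripper": 8}, {"dp": [0, 0.1, 0], "angular": [0, 0, 0], "gripper": 8}, {"dp": [0, 0, 0], "angular": [0, 0, 0], "gripper": 8}, {"dp": [0, 0, 0], "angular": [0, 0, 0], "gripper": 8}, {"dp": [0, 0, 0], "angular": [0, 0, 0], "gripper": 8}, {"dp": [0, 0, 0], "angular": [0, 0, 0], "gripper": 8}]'

```text
clock: 8.25
position: [0.4801, 0.174, 0.2214]
ee_rot: [0.708, 0.003, 0.706, -0.005]
contact_force: [-0.7, 0.1, -0.2]
width: 0.0109
```

```bash
python3 go.py .4807 .1842 .18 0
python3 w.py w4
cat > cap.py <<'E'
from h import *
# scene-camera + wrist: bar position in hand
import sys
d=grab('top');W=cloud(d);cv2.imwrite('pics/top1.png',d['image'])
M=T()
f=np.load('w4.npz');im=f['im'];V=f['W'];hsv=cv2.cvtColor(im,cv2.COLOR_BGR2HSV)
red=((hsv[...,0]<8)|(hsv[...,0]>172))&(hsv[...,1]>130)&(hsv[...,2]>50)
red[:200]=0
P=V[red];P=P[~np.isnan(P[:,0])];L=(P-M[:3,3])@M[:3,:3]
print('bar in tool mm x,y,z pct5/50/95',(np.percentile(L,[2,50,98],axis=0)*1000).round(1).tolist())
# black flange
blk=(hsv[...,2]<60);L2=((V-M[:3,3])@M[:3,:3])*1000
r=np.hypot(L2[...,1],L2[...,2]);F=L2[blk&(abs(L2[...,0]-4)<5)&(r<45)]
print(len(F),'flange',np.percentile(F,[1,50,99],axis=0).round(1).tolist(), cv2.minEnclosingCircle(F[:,1:].astype(np.float32)))
E
python3 cap.py
```

```text
t8.25 pos [0.4801 0.174  0.2214] yaw -0.70 tilt [ 0.0028 -0.0024 -1.    ] w 0.0109 q [ 0.213  0.184  1.655 -0.003  1.3    0.226] F [-0.7   0.11 -0.15] Mo [0.02 0.07 0.02]
dp [0.344 0.086 0.003] mm [41.3 10.3  0.4] rot/90 [-0.0077  0.0018  0.0015] deg [-0.7   0.16  0.14]
bar in tool mm x,y,z pct5/50/95 [[-20.1, -21.9, -5.2], [-18.3, 5.2, 0.4], [-0.7, 21.4, 5.5]]
3634 flange [[4.0, -14.1, -29.4], [5.5, 13.2, -4.3], [8.5, 29.2, 28.1]] ((-1.2233630418777466, 0.2786904275417328), 31.825599670410156)
```

View pics/w4.png

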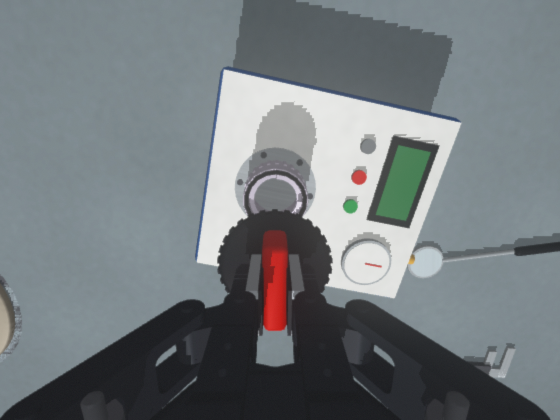

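Run:
```python
from h import *
f=np.load('w4.npz');V=f['W'];x=V[...,0]-.4807;y=V[...,1]-.1842;r=np.hypot(x,y)
B=V[(V[...,2]>.116)&(V[...,2]<.130)&(r<.034)];print(len(B),np.percentile(B[:,2],[5,50,95]))
from scipy.optimize import least_squares
# outer edge points by angle
c=B[:,:2].mean(0);c0=np.array([.4807,.1842]);a=np.degrees(np.arctan2(B[:,1]-c0[1],B[:,0]-c0[0]));rr=np.hypot(*(B[:,:2]-c0).T)
E=[];I=[]
for k in range(-180,180,8):
    m=(a>=k)&(a<k+8)
    if m.sum()>4: E.append(B[m][rr[m].argmax(),:2]);I.append(B[m][rr[m].argmin(),:2])
for S in (E,I):
    S=np.array(S);s=least_squares(lambda p:np.hypot(S[:,0]-p[0],S[:,1]-p[1])-p[2],[*c0,.028],loss='soft_l1',f_scale=.0005);print(len(S),s.x.round(4))
```

```text
858 [0.11640075 0.12083041 0.12263186]
31 [0.481  0.1835 0.0275]
31 [0.4805 0.1842 0.0218]
```

The view shows the neck at pixel (276,195). The wrist and top estimates agree within 1 mm at (0.4807, 0.1840), and the cap is centred in the hand. I'll align and lower to just above the rim.

Emit:
arm_command --series '[{"dp": [0, 0.088, 0.005], "angular": [-0.007, 0.002, 0.0015], "gripper": 8}, {"dp": [0.1, 0, 0], "angular": [0, 0, 0], "gripper": 8}, {"dp": [0.15, 0, 0], "angular": [0, 0, 0], "gripper": 8}, {"dp": [0.15, 0, 0], "angular": [0, 0, 0], "gripper": 8}, {"dp": [0, 0, 0], "angular": [0, 0, 0], "gripper": 8}, {"dp": [0, 0, 0], "angular": [0, 0, 0], "gripper": 8}, {"dp": [0, 0, 0], "angular": [0, 0, 0], "gripper": 8}, {"dp": [0, 0, 0], "angular": [0, 0, 0], "gripper": 8}]'

```text
clock: 9.35
position: [0.4811, 0.1861, 0.171]
ee_rot: [0.707, -0.0, 0.707, 0.0]
contact_force: [-0.9, -0.2, -2.3]
width: 0.0107
```

```bash
python3 go.py .4807 .1845 .15 0
```

```text
t9.35 pos [0.4811 0.1861 0.171 ] yaw 0.06 tilt [-0.e+00  2.e-04 -1.e+00] w 0.0107 q [0.234 0.23  1.726 0.    1.185 0.233] F [-0.87 -0.21 -2.27] Mo [-0.   -0.   -0.04]
dp [ 0.175 -0.013 -0.003] mm [21.  -1.6 -0.4] rot/90 [ 0.0007 -0.     -0.0001] deg [ 0.06 -0.   -0.01]
```

Emit:
arm_command --series '[{"dp": [0, -0.013, -0.003], "angular": [0, 0, 0], "gripper": 8}, {"dp": [0.04, 0, 0], "angular": [0, 0, 0], "gripper": 8}, {"dp": [0.05, 0, 0], "angular": [0, 0, 0], "gripper": 8}, {"dp": [0.04, 0, 0], "angular": [0, 0, 0], "gripper": 8}, {"dp": [0.03, 0, 0], "angular": [0, 0, 0], "gripper": 8}, {"dp": [0.02, 0, 0], "angular": [0, 0, 0], "gripper": 8}, {"dp": [0, 0, 0], "angular": [0, 0, 0], "gripper": 8}, {"dp": [0, 0, 0], "angular": [0, 0, 0], "gripper": 8}]'

```text
clock: 10.35
position: [0.4809, 0.1844, 0.1482]
ee_rot: [0.707, -0.0, 0.707, 0.0]
contact_force: [-0.8, 0.5, -1.6]
width: 0.0105
```

```bash
python3 go.py .4807 .1845 .14 0
```

```text
t10.35 pos [0.4809 0.1844 0.1482] yaw 0.05 tilt [ 6.e-04  3.e-04 -1.e+00] w 0.0105 q [0.231 0.249 1.763 0.    1.129 0.23 ] F [-0.83  0.55 -1.64] Mo [-0.   -0.01 -0.01]
dp [ 0.068  0.001 -0.001] mm [ 8.2  0.1 -0.2] rot/90 [ 0.0006  0.0004 -0.0002] deg [ 0.05  0.03 -0.02]
```

Emit:
arm_command --series '[{"dp": [0.01, 0, 0], "angular": [0, 0, 0], "gripper": 8}, {"dp": [0.01, 0, 0], "angular": [0, 0, 0], "gripper": 8}, {"dp": [0.01, 0, 0], "angular": [0, 0, 0], "gripper": 8}, {"dp": [0.01, 0, 0], "angular": [0, 0, 0], "gripper": 8}, {"dp": [0.01, 0, 0], "angular": [0, 0, 0], "gripper": 8}, {"dp": [0.01, 0, 0], "angular": [0, 0, 0], "gripper": 8}, {"dp": [0.01, 0, 0], "angular": [0, 0, 0], "gripper": 8}, {"dp": [0.01, 0, 0], "angular": [0, 0, 0], "gripper": 8}]'

```text
clock: 11.35
position: [0.4814, 0.1845, 0.1409]
ee_rot: [0.708, -0.0, 0.706, 0.001]
contact_force: [-1.8, -1.1, 8.6]
width: 0.0105
```

```bash
python3 go.py .4807 .1845 .14 0
```

```text
t11.35 pos [0.4814 0.1845 0.1409] yaw 0.06 tilt [ 2.8e-03  7.0e-04 -1.0e+00] w 0.0105 q [0.231 0.255 1.775 0.    1.109 0.23 ] F [-1.8  -1.08  8.57] Mo [-0.1   0.47 -0.06]
dp [ 0.007  0.    -0.006] mm [ 0.9  0.  -0.7] rot/90 [ 0.0006  0.0018 -0.0005] deg [ 0.06  0.16 -0.04]
```

Contact with the thread at TCP z 0.1409, so the flange is about 10 mm above the rim, as described. The push is a little high, so I'll ease off, then turn back gently.

Emit:
arm_command --series '[{"dp": [-0.004, 0, -0.003], "angular": [0, 0.0018, 0], "gripper": 8}, {"dp": [0, 0, 0], "angular": [0, 0, 0], "gripper": 8}, {"dp": [0.002, 0, 0], "angular": [-0.03, 0, 0], "gripper": 8}, {"dp": [0.002, 0, 0], "angular": [-0.04, 0, 0], "gripper": 8}, {"dp": [0.002, 0, 0], "angular": [-0.04, 0, 0], "gripper": 8}, {"dp": [0.002, 0, 0], "angular": [-0.04, 0, 0], "gripper": 8}, {"dp": [0.002, 0, 0], "angular": [-0.04, 0, 0], "gripper": 8}, {"dp": [0.002, 0, 0], "angular": [-0.04, 0, 0], "gripper": 8}]'

```text
clock: 12.35
position: [0.4808, 0.1845, 0.138]
ee_rot: [0.694, -0.131, 0.695, 0.132]
contact_force: [-0.5, -0.8, -1.6]
width: 0.0107
```

```bash
python3 go.py .4807 .1845 .14 0
```

```text
t12.35 pos [0.4808 0.1845 0.138 ] yaw 21.43 tilt [-1.7e-03  6.0e-04 -1.0e+00] w 0.0107 q [ 2.310e-01  2.590e-01  1.777e+00  1.000e-03  1.107e+00 -1.440e-01] F [-0.49 -0.8  -1.56] Mo [-0.01  0.01 -0.02]
dp [-0.017  0.001 -0.001] mm [-2.   0.1 -0.1] rot/90 [ 0.2381 -0.001  -0.0005] deg [21.43 -0.09 -0.05]
```

Emit:
arm_command --series '[{"dp": [0.005, 0, 0], "angular": [0, 0, 0], "gripper": 8}, {"dp": [0.005, 0, 0], "angular": [0, 0, 0], "gripper": 8}, {"dp": [0.005, 0, 0], "angular": [0, 0, 0], "gripper": 8}, {"dp": [0.005, 0, 0], "angular": [0, 0, 0], "gripper": 8}, {"dp": [0.005, 0, 0], "angular": [0, 0, 0], "gripper": 8}, {"dp": [0.005, 0, 0], "angular": [0, 0, 0], "gripper": 8}, {"dp": [0.005, 0, 0], "angular": [0, 0, 0], "gripper": 8}, {"dp": [0.004, 0, 0], "angular": [0, 0, 0], "gripper": 8}]'

```text
clock: 13.35
position: [0.4807, 0.1845, 0.1367]
ee_rot: [0.695, -0.13, 0.695, 0.13]
contact_force: [-1.5, -0.8, 5.5]
width: 0.0105
```

```bash
python3 go.py .4807 .1845 .14 0
```

```text
t13.35 pos [0.4807 0.1845 0.1367] yaw 21.18 tilt [ 0.e+00  8.e-04 -1.e+00] w 0.0105 q [ 2.310e-01  2.600e-01  1.780e+00  1.000e-03  1.102e+00 -1.390e-01] F [-1.49 -0.82  5.48] Mo [-0.08  0.26 -0.04]
dp [-0.027 -0.     0.   ] mm [-3.3 -0.   0. ] rot/90 [ 2.353e-01  1.000e-04 -5.000e-04] deg [ 2.118e+01  1.000e-02 -4.000e-02]
```

The cap dropped about 4 mm, which suggests an early click near yaw 3°, since passed. I'll keep turning back to the next thread start for a clean click at a known angle.

Emit:
arm_command --series '[{"dp": [0.001, 0, 0], "angular": [-0.035, 0, 0], "gripper": 8}, {"dp": [0.001, 0, 0], "angular": [-0.035, 0, 0], "gripper": 8}, {"dp": [0.001, 0, 0], "angular": [-0.035, 0, 0], "gripper": 8}, {"dp": [0.001, 0, 0], "angular": [-0.035, 0, 0], "gripper": 8}, {"dp": [0.001, 0, 0], "angular": [-0.035, 0, 0], "gripper": 8}, {"dp": [0.001, 0, 0], "angular": [-0.035, 0, 0], "gripper": 8}, {"dp": [0.001, 0, 0], "angular": [-0.035, 0, 0], "gripper": 8}, {"dp": [0.001, 0, 0], "angular": [-0.035, 0, 0], "gripper": 8}]'

```text
clock: 14.35
position: [0.4807, 0.1841, 0.1384]
ee_rot: [0.649, -0.282, 0.648, 0.282]
contact_force: [-2.5, -0.7, 4.5]
width: 0.0106
```

```bash
python3 go.py .4807 .1845 .14 0
```

```text
t14.35 pos [0.4807 0.1841 0.1384] yaw 46.96 tilt [ 1.7e-03  5.0e-04 -1.0e+00] w 0.0106 q [ 0.23   0.257  1.779  0.     1.104 -0.589] F [-2.54 -0.69  4.51] Mo [-0.11  0.34 -0.14]
dp [-0.013  0.002  0.002] mm [-1.6  0.3  0.3] rot/90 [5.217e-01 1.200e-03 1.000e-04] deg [4.696e+01 1.000e-01 1.000e-02]
```

It is climbing at exactly 6 mm per 90°. Continuing.

Emit:
arm_command --series '[{"dp": [0.0005, 0, 0], "angular": [-0.035, 0, 0], "gripper": 8}, {"dp": [0.0005, 0, 0], "angular": [-0.035, 0, 0], "gripper": 8}, {"dp": [0.0005, 0, 0], "angular": [-0.035, 0, 0], "gripper": 8}, {"dp": [0.0005, 0, 0], "angular": [-0.035, 0, 0], "gripper": 8}, {"dp": [0.0005, 0, 0], "angular": [-0.035, 0, 0], "gripper": 8}, {"dp": [0.0005, 0, 0], "angular": [-0.035, 0, 0], "gripper": 8}, {"dp": [0.0005, 0, 0], "angular": [-0.035, 0, 0], "gripper": 8}, {"dp": [0.0005, 0, 0], "angular": [-0.035, 0, 0], "gripper": 8}]'

```text
clock: 15.35
position: [0.4804, 0.1839, 0.1401]
ee_rot: [0.57, -0.42, 0.568, 0.419]
contact_force: [-1.7, -0.3, 4.4]
width: 0.0108
```

```bash
python3 go.py .4807 .1845 .14 0
```

```text
t15.35 pos [0.4804 0.1839 0.1401] yaw 72.75 tilt [ 2.4e-03  6.0e-04 -1.0e+00] w 0.0108 q [ 0.23   0.255  1.777  0.     1.107 -1.039] F [-1.68 -0.28  4.42] Mo [-0.09  0.27 -0.13]
dp [ 0.001 -0.001  0.005] mm [ 0.1 -0.1  0.6] rot/90 [8.084e-01 1.600e-03 7.000e-04] deg [7.275e+01 1.400e-01 6.000e-02]
```

Emit:
arm_command --series '[{"dp": [0.0005, 0, 0], "angular": [-0.035, 0, 0], "gripper": 8}, {"dp": [0.0005, 0, 0], "angular": [-0.035, 0, 0], "gripper": 8}, {"dp": [0.0005, 0, 0], "angular": [-0.035, 0, 0], "gripper": 8}, {"dp": [0.001, 0, 0], "angular": [-0.02, 0, 0], "gripper": 8}, {"dp": [0.001, 0, 0], "angular": [-0.02, 0, 0], "gripper": 8}, {"dp": [0.001, 0, 0], "angular": [-0.02, 0, 0], "gripper": 8}, {"dp": [0.001, 0, 0], "angular": [-0.02, 0, 0], "gripper": 8}, {"dp": [0.001, 0, 0], "angular": [-0.02, 0, 0], "gripper": 8}]'

```text
clock: 16.35
position: [0.481, 0.1836, 0.1409]
ee_rot: [-0.493, 0.509, -0.491, -0.507]
contact_force: [-0.9, -1.9, 5.2]
width: 0.0108
```

```bash
python3 go.py .4807 .1845 .14 0
```

```text
t16.35 pos [0.481  0.1836 0.1409] yaw 91.86 tilt [ 4.6e-03  4.0e-04 -1.0e+00] w 0.0108 q [ 2.300e-01  2.540e-01  1.777e+00 -1.000e-03  1.107e+00 -1.373e+00] F [-0.89 -1.88  5.25] Mo [-0.1   0.22 -0.18]
dp [0.008 0.002 0.007] mm [0.9 0.3 0.9] rot/90 [1.0206 0.0025 0.0021] deg [91.86  0.22  0.19]
```

Emit:
arm_command --series '[{"dp": [0.001, 0, 0], "angular": [-0.02, 0, 0], "gripper": 8}, {"dp": [0.001, 0, 0], "angular": [-0.02, 0, 0], "gripper": 8}, {"dp": [0.0015, 0, 0], "angular": [-0.01, 0, 0], "gripper": 8}, {"dp": [0.002, 0, 0], "angular": [0, 0, 0], "gripper": 8}, {"dp": [0.002, 0, 0], "angular": [0, 0, 0], "gripper": 8}, {"dp": [0.002, 0, 0], "angular": [0, 0, 0], "gripper": 8}, {"dp": [0.002, 0, 0], "angular": [0, 0, 0], "gripper": 8}, {"dp": [0.002, 0, 0], "angular": [0, 0, 0], "gripper": 8}]'

```text
clock: 17.35
position: [0.4801, 0.1837, 0.1367]
ee_rot: [-0.47, 0.529, -0.469, -0.528]
contact_force: [0.4, -0.0, -1.6]
width: 0.0108
```

```bash
python3 go.py .4807 .1845 .14 97
```

```text
t17.35 pos [0.4801 0.1837 0.1367] yaw 96.72 tilt [ 1.4e-03  2.0e-04 -1.0e+00] w 0.0108 q [ 0.23   0.258  1.782 -0.     1.1   -1.458] F [ 0.37 -0.02 -1.55] Mo [-0.03  0.02  0.03]
dp [-0.028 -0.005  0.006] mm [-3.3 -0.7  0.7] rot/90 [-0.0031  0.      0.0009] deg [-0.28  0.    0.08]
```

A clean click between yaw 92° and 96.7°. I'll follow it down to the seat.

Emit:
arm_command --series '[{"dp": [0.003, 0, 0], "angular": [0, 0, 0], "gripper": 8}, {"dp": [0.003, 0, 0], "angular": [0, 0, 0], "gripper": 8}, {"dp": [0.003, 0, 0], "angular": [0, 0, 0], "gripper": 8}, {"dp": [0.003, 0, 0], "angular": [0, 0, 0], "gripper": 8}, {"dp": [0.003, 0, 0], "angular": [0, 0, 0], "gripper": 8}, {"dp": [0.002, 0, 0], "angular": [0, 0, 0], "gripper": 8}, {"dp": [0.002, 0, 0], "angular": [0, 0, 0], "gripper": 8}, {"dp": [0.002, 0, 0], "angular": [0, 0, 0], "gripper": 8}]'

```text
clock: 18.35
position: [0.4807, 0.1838, 0.1358]
ee_rot: [-0.471, 0.529, -0.469, -0.528]
contact_force: [-3.1, -0.8, 4.8]
width: 0.0104
```

```bash
python3 go.py .4807 .1845 .14 97
```

```text
t18.35 pos [0.4807 0.1838 0.1358] yaw 96.72 tilt [ 3.7e-03  5.0e-04 -1.0e+00] w 0.0104 q [ 0.23   0.259  1.784 -0.     1.095 -1.458] F [-3.07 -0.83  4.84] Mo [-0.13  0.24 -0.04]
dp [-0.035 -0.     0.006] mm [-4.2 -0.1  0.7] rot/90 [-0.0031  0.0001  0.0024] deg [-0.28  0.    0.21]
```

Seated at TCP z 0.1358, which matches the first drop's ramp. Now forwards, following the thread down gently.

Emit:
arm_command --series '[{"dp": [0, 0, 0], "angular": [0.03, 0, 0.002], "gripper": 8}, {"dp": [0.002, 0, 0], "angular": [0.045, 0, 0], "gripper": 8}, {"dp": [0.002, 0, 0], "angular": [0.045, 0, 0], "gripper": 8}, {"dp": [0.002, 0, 0], "angular": [0.045, 0, 0], "gripper": 8}, {"dp": [0.002, 0, 0], "angular": [0.045, 0, 0], "gripper": 8}, {"dp": [0.002, 0, 0], "angular": [0.045, 0, 0], "gripper": 8}, {"dp": [0.002, 0, 0], "angular": [0.045, 0, 0], "gripper": 8}, {"dp": [0.001, 0, 0], "angular": [0.045, 0, 0], "gripper": 8}]'

```text
clock: 19.35
position: [0.4806, 0.1849, 0.1339]
ee_rot: [0.598, -0.378, 0.597, 0.379]
contact_force: [-1.2, 1.1, 1.5]
width: 0.0107
```

```bash
python3 go.py .4807 .1840 .134 21.5
```

```text
t19.35 pos [0.4806 0.1849 0.1339] yaw 64.67 tilt [ 4.0e-04  2.3e-03 -1.0e+00] w 0.0107 q [ 0.231  0.262  1.785  0.002  1.094 -0.899] F [-1.22  1.06  1.47] Mo [ 0.02  0.1  -0.04]
dp [-0.001 -0.004 -0.006] mm [-0.1 -0.5 -0.8] rot/90 [ 0.4797  0.0012 -0.0009] deg [43.17  0.11 -0.08]
```

Emit:
arm_command --series '[{"dp": [0.001, 0, 0], "angular": [0.045, 0, 0], "gripper": 8}, {"dp": [0.001, 0, 0], "angular": [0.045, 0, 0], "gripper": 8}, {"dp": [0.001, 0, 0], "angular": [0.045, 0, 0], "gripper": 8}, {"dp": [0.001, 0, 0], "angular": [0.045, 0, 0], "gripper": 8}, {"dp": [0.001, 0, 0], "angular": [0.045, 0, 0], "gripper": 8}, {"dp": [0.002, 0, 0], "angular": [0.035, 0, 0], "gripper": 8}, {"dp": [0.002, 0, 0], "angular": [0.035, 0, 0], "gripper": 8}, {"dp": [0.002, 0, 0], "angular": [0.035, 0, 0], "gripper": 8}]'

```text
clock: 20.35
position: [0.4811, 0.1851, 0.133]
ee_rot: [0.677, -0.206, 0.675, 0.208]
contact_force: [-1.4, -0.5, 4.3]
width: 0.0108
```

```bash
python3 go.py .4807 .1840 .134 21.5
```

```text
t20.35 pos [0.4811 0.1851 0.133 ] yaw 34.07 tilt [ 0.002   0.0026 -1.    ] w 0.0108 q [ 0.231  0.263  1.786  0.002  1.09  -0.365] F [-1.39 -0.5   4.28] Mo [-0.1   0.16  0.1 ]
dp [-0.008 -0.006 -0.008] mm [-1.  -0.7 -1. ] rot/90 [ 0.1397  0.0019 -0.0009] deg [12.57  0.17 -0.08]
```

Emit:
arm_command --series '[{"dp": [0.002, 0, 0], "angular": [0.035, 0, 0], "gripper": 8}, {"dp": [0.002, 0, 0], "angular": [0.035, 0, 0], "gripper": 8}, {"dp": [0.002, 0, 0], "angular": [0.035, 0, 0], "gripper": 8}, {"dp": [0.002, 0, 0], "angular": [0.035, 0, 0], "gripper": 8}, {"dp": [0, 0, 0], "angular": [0.005, 0, 0], "gripper": 8}, {"dp": [0, 0, 0], "angular": [0, 0, 0], "gripper": 8}, {"dp": [0, 0, 0], "angular": [0, 0, 0], "gripper": 8}, {"dp": [0, 0, 0], "angular": [0, 0, 0], "gripper": 8}]'

```text
clock: 21.35
position: [0.481, 0.1847, 0.1324]
ee_rot: [0.696, -0.128, 0.695, 0.128]
contact_force: [-1.2, -0.3, 2.2]
width: 0.0107
```

```bash
python3 go.py .4807 .1840 .134 21.5;python3 w.py w5; python3 bar.py w5
python3 - <<'E'
from h import *
M=T();f=np.load('w5.npz');V=f['W'];hsv=cv2.cvtColor(f['im'],cv2.COLOR_BGR2HSV)
red=((hsv[...,0]<8)|(hsv[...,0]>172))&(hsv[...,1]>130)&(hsv[...,2]>50);red[:200]=0
P=V[red];P=P[~np.isnan(P[:,0])];print('bar top z',np.percentile(P[:,2],[50,75,90,98]).round(4))
E
```

```text
t21.35 pos [0.481  0.1847 0.1324] yaw 20.89 tilt [ 0.0023  0.0011 -1.    ] w 0.0107 q [ 2.310e-01  2.630e-01  1.787e+00  1.000e-03  1.089e+00 -1.340e-01] F [-1.18 -0.31  2.23] Mo [-0.09  0.11  0.13]
dp [-0.013 -0.004 -0.004] mm [-1.6 -0.5 -0.5] rot/90 [-0.0067  0.0016 -0.0001] deg [-0.61  0.14 -0.01]
[275. 279.] 2303 ztop 0.1519 mean [0.4806 0.1857 0.1508] axis 110.9 [array([481.1, 184.2]), array([11.7, 45.5]), np.float64(20.7)]
[383. 258.] 251 ztop 0.0787 mean [0.5619 0.1941 0.0778] axis 151.9 [array([561.8, 194.2]), array([12.9, 13.3]), np.float64(88.1)]
bar top z [0.1506 0.1512 0.1516 0.1522]
```

Turned about 72° from the click. The estimated squeeze is 1.5 to 2.1 mm by both TCP and depth, within range. I'll let go and back off.

Emit:
arm_command --series '[{"dp": [0, 0, 0], "angular": [0, 0, 0], "gripper": 18}, {"dp": [0, 0, 0], "angular": [0, 0, 0], "gripper": 35}, {"dp": [0, 0, 0], "angular": [0, 0, 0], "gripper": 40}, {"dp": [0, 0, 0], "angular": [0, 0, 0], "gripper": 40}, {"dp": [-0.1, 0, 0], "angular": [0, 0, 0], "gripper": 40}, {"dp": [-0.3, 0, 0], "angular": [0, 0, 0], "gripper": 40}, {"dp": [-0.4, 0, 0], "angular": [0, 0, 0], "gripper": 40}, {"dp": [0, 0, 0], "angular": [0, 0, 0], "gripper": 40}]'

```text
clock: 22.4
position: [0.4814, 0.1847, 0.2323]
ee_rot: [0.697, -0.127, 0.694, 0.128]
contact_force: [0.5, 0.0, -0.6]
width: 0.0401
```

```bash
python3 go.py; python3 w.py w6; python3 bar.py w6
python3 - <<'E'
from h import *
V=np.load('w6.npz')['W'];r=np.hypot(V[...,0]-.4807,V[...,1]-.184)
F=V[(r>.012)&(r<.029)&(V[...,2]>.118)&(V[...,2]<.135)];A=np.c_[F[:,:2]-[.4807,.184],np.ones(len(F))]
print('flange top',np.percentile(F[:,2],[10,50,90]).round(4),np.linalg.lstsq(A,F[:,2],rcond=None)[0].round(4))
d=grab('scene');cv2.imwrite('pics/both.png',np.vstack([cv2.resize(np.load('w6.npz')['im'],(400,300)),cv2.resize(d['image'],(400,300))]))
E
```

```text
t22.40 pos [0.4814 0.1847 0.2323] yaw 20.82 tilt [ 0.003   0.0019 -1.    ] w 0.0401 q [ 2.310e-01  1.840e-01  1.628e+00  1.000e-03  1.327e+00 -1.330e-01] F [ 0.52  0.04 -0.6 ] Mo [-0.03 -0.01 -0.02]
[273. 218.] 759 ztop 0.1519 mean [0.4806 0.1851 0.1508] axis 111.5 [array([480.7, 184.1]), array([11.1, 44.1]), np.float64(21.1)]
flange top [0.1262 0.1271 0.128 ] [ 0.0028 -0.0011  0.1271]
```

View pics/both.png

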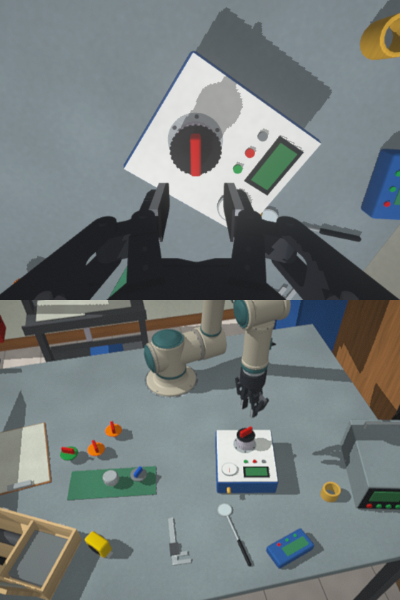

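The cap sits level on the neck at (196,150), released, with everything else in place. The flange height reads slightly low, so I'll check the depth bias against the same cap on the mat, where its true height is known.

Run:
```python
from h import *
def ft(n,c,z0):
    f=np.load(n+'.npz');V=f['W'];r=np.hypot(V[...,0]-c[0],V[...,1]-c[1])
    v=f['im'].max(-1);sel=(r>.016)&(r<.028)&(abs(V[...,2]-z0)<.006)&(v<70);F=V[sel];return len(F),np.median(F[:,2]).round(4),F[:,2].mean().round(4)
print('mat (true .035)',ft('w1',(.4826,-.3815),.035),ft('w2',(.4826,-.3815),.035))
print('neck',ft('w6',(.4807,.184),.128))
```

```text
mat (true .035) (1633, np.float64(0.0339), np.float64(0.0339)) (2763, np.float64(0.034), np.float64(0.0339))
neck (1110, np.float64(0.1271), np.float64(0.1271))
```

The bias is −1.05 mm, so the flange top is at 0.1281 m, giving a gap of about 1.1 mm and a squeeze of about 1.9 mm. That is on target, so I'm handing in.

```bash
python3 -c "
from rig import *
print(sign_off())"
```

```text
the job is handed in; nothing more can be done
None
```

The black-flanged cap with the red grip bar is fitted on the tester's neck, tightened and released. I handed the job in at about 22.5 s; no verdict is reported.

- **Fitting:** I set the cap in the neck and turned it backwards. It dropped once early on, while the arm was barely pushing. I kept turning until it rode up again at 6 mm per 90° and dropped clearly. I then turned it forwards about 72°, let go and backed off.
- **Seal squeeze:** The bar-top height and the bias-corrected flange height give about 1.9–2.1 mm. The arm's own position gives 1.5–1.8 mm. All are within the 1.0–2.7 mm allowed.
- **Disagreement:** The uncorrected flange depth read about 1 mm low. The same cap on the mat, where its height is known, read low by the same amount, so I took it as camera error.
- **Push on the thread:** It briefly reached about 10 N at first touch, above the 2–6 N asked, and about 7 N when I felt for the bottom after the first drop. I eased off at once after the first touch. I read the force at the end of each move, and while turning it was about 6–7 N at most.
- **End state:** In the last pictures the cap sat straight on the neck, the gripper was clear, and nothing else looked moved.

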